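# Load the label printer and snap its cover shut

## Task

The price-label printer on the counter is open and empty: lower the taller of the two label cassettes into its well, socket over the spindle, so that it sits flat on the well's floor, and let go of it. Then swing the hinged cover down and press its front edge until it snaps fully shut on the catch, and finish while the fingers still hold the closed cover firmly pressed down. Leave the other things on the counter where they are.

Things in the scene. Friction and masses are not known exactly. Their poses are not given: they have to be found in the camera images.
- label_printer: fixed desktop label printer, 156 (x) x 116 (y) mm, its flat deck 50 mm above the counter; origin under its centre, front to its own -x, cover hinge at the back. In the deck is a well for the cassette: 81 (x) x 53 (y) mm, 10 mm deep, 4 mm chamfers round the mouth
- cassette_seat (a point): centre of the well's floor, 40 mm above the counter; axes as the printer's. A seated cassette has the centre of its underside here and its x axis along this x axis (not reversed)
- spindle_tip (a point): top of the round drive spindle, 13 mm across, that stands 9 mm high on the well's floor, 16 mm to +x (hinge side) of the well's centre
- cover_hinge (a point): on the cover's hinge axis (along y), 66 mm behind the printer's centre, 50 mm above the counter; axes turn with the cover. The cover is a shell with a clear window, 128 (hinge to free edge) x 108 x 36 mm, with a thumb lip that sticks out 7 mm at the foot of its front wall
- cover_press (a point): middle of the ribbed press pad on the outer face at the cover's free edge, 119 mm from the hinge along the cover and 36 mm out from its rim plane. Axes turn with the cover: z is the outward normal of its top face, x points from the free edge to the hinge. With the cover shut the pad faces up, 86 mm above the counter
- cover (a joint): angle of the cover, rad: 0 shut, 1.57 upright; starts at 1.55 to 1.8 (stop at 1.85). The hinge is stiff: the cover stays where it is left, 1 to 2 N at the free edge moves it (push its outer face from behind, then from above). A reversed or unseated cassette stops it from closing
- cover_catch (a point): middle of the sprung catch in a slot at the front of the deck. The cover meets it at about 0.055 rad; from there a push at the press pad must rise to about 11 N (more nearer to the hinge) until at about 0.035 rad the catch gives way, the resistance suddenly vanishes and the cover drops to its stop at 0, held there by the catch; shut is below 0.012
- tall_cassette_mid (a point): centre (18 mm up) of the tall label cassette, the one to load: loose block 76 (x) x 48 (y) x 36 (z) mm, 0.07 to 0.14 kg, lying flat. Its x axis points to the end with the big reel (33 mm disc on top); under it is the socket for the spindle, 18 mm wide, 12 mm deep, 16 mm to +x of the centre. Seated, its lowest 10 mm are in the well: grip the upper 24 mm of its long sides
- flat_cassette_mid (a point): centre (10 mm up) of the other label cassette, also 76 x 48 mm but only 20 mm high; it stays where it is
- price_card: bystander: standing price card in a wooden foot, 28 x 62 x 92 mm, origin under its centre; leave it alone
- bread_tongs: bystander: steel bread tongs lying flat, 58 x 212 x 25 mm, origin under their centre; leave them alone
- jam_jar: bystander: glass jar with a lid, 62 mm across, 86 mm high, origin under its centre; leave it alone

How it is judged:
On the way, in this order (a step that is already met when the one before it is completed fails the run):
1. the tall cassette sits flat in the well, over the spindle, and is let go (x of tall_cassette_mid in the frame of cassette_seat between -0.006 and 0.006 m and y of tall_cassette_mid in the frame of cassette_seat between -0.006 and 0.006 m and z of tall_cassette_mid in the frame of cassette_seat below 0.0205 m and angle between tall_cassette_mid's own z axis and vertical below 0.08 rad and angle between the x axis of tall_cassette_mid and the x axis of cassette_seat, either way round below 0.12 rad and contact force between the fingers and tall_cassette below 0.1 N), for 0.3 s.
2. the cover has snapped shut, pressed down by the fingers (value of joint cover below 0.012 rad and contact force between the fingers and cover above 3 N), for 0.3 s.
At the end, for the whole second after the job is handed in: Cover joint below 0.012 rad (snapped shut), fingers pressing on it with over 3 N, tall cassette seated: within 6 mm of the seat in x and y, underside at most 2.5 mm above the well floor, level within 0.08 rad, lengthwise within 0.12 rad; bystanders never moved 40 mm or tipped (all of step 2 and x of tall_cassette_mid in the frame of cassette_seat between -0.006 and 0.006 m and y of tall_cassette_mid in the frame of cassette_seat between -0.006 and 0.006 m and z of tall_cassette_mid in the frame of cassette_seat below 0.0205 m and angle between tall_cassette_mid's own z axis and vertical below 0.08 rad and angle between the x axis of tall_cassette_mid and the x axis of cassette_seat, either way round below 0.12 rad); the arm keeps its last pose, push and grip.
It fails at once if the flat cassette is pushed more than 40 mm from its place or knocked over (distance of flat_cassette_mid from where it was at the start of the episode above 0.04 m or angle between flat_cassette_mid's own z axis and vertical above 0.6 rad).
It fails at once if the price card is pushed more than 40 mm from its place or knocked over (distance of price_card from where it was at the start of the episode above 0.04 m or angle between price_card's own z axis and vertical above 0.6 rad).
It fails at once if the tongs is pushed more than 40 mm from its place or knocked over (distance of bread_tongs from where it was at the start of the episode above 0.04 m or angle between bread_tongs's own z axis and vertical above 0.6 rad).
It fails at once if the jam jar is pushed more than 40 mm from its place or knocked over (distance of jam_jar from where it was at the start of the episode above 0.04 m or angle between jam_jar's own z axis and vertical above 0.6 rad).
It also fails if it takes over 58 s, if anything falls off the work surface, if the arm or the gripper's body presses on something with over 40 N, if the wrist force passes 120 N, or if a joint passes its speed limit or range.

## Robot

A 6-joint arm with a two-finger parallel gripper is mounted at the origin on a cart in front of the work surface, level with it; the furniture and walls round the work are solid. World frame = base frame: x ahead of the robot, y to its left, z up, the work surface at z = 0. Lengths are in m, angles in rad, forces in N, time in s.
With the tool pointing down it reaches from about 0.4 to 0.925 m from the base axis. Payload 3.4 kg.
Tool frame: the origin (TCP) lies at the very end of the fingers, on their centre line; the grasp point (between the pads) lies manip.tcp_to_grasp behind it (manip.tcp_to_grasp is the distance from the TCP to the grasp point, in m); z points along the fingers, y is the line along which they close (so a half turn about z gives the same grasp; the last joint's range is limited). The gripper opens to 85 mm and grips with 20 to 120 N. Pads are 22 mm wide; open, the fingers measure 114 mm over their backs; the gripper's body (76 mm by 85 mm) begins 54 mm behind the grasp point. The pads swing forward as they close: fully open they stand 13 mm farther back than shut.
Start: joints at [1.173, 0.307, 1.506, -0, 1.328, -0.073], TCP at [0.183, 0.545, 0.231] pointing down, gripper open.
Joint ranges: [-3.12, 3.12], [-1.05, 2.28], [0.14, 2.33], [-1.42, 4.57], [0.1, 2.73], [-2.68, 2.68]. Speed limits (rad/s): [2.57, 2.57, 3.14, 3.14, 3.14, 3.14].

## Interface

Orientations are given as a 3x3 rotation matrix whose columns are the frame's x, y, z axes.
In Python, from workcell import manip gives the robot as it stands. Calls block until the motion is done:
- manip.reach(position, orientation): joint-space move of the TCP to a pose.
- manip.line_to(position, frame=None, max_speed=0.15, max_force=None): straight line of the TCP; frame=None keeps the orientation; max_speed is the mean speed in m/s. With max_force (N) it stops when the force on the tool has changed by that much, and returns True; else False.
- manip.set_joints(angles): joint-space move.
- manip.set_gripper(opening, newtons=None): finger opening in m; newtons is the grip in N (None keeps the last); returns when the fingers have stopped.
- manip.pause(seconds).
- manip.ik(position, orientation): joint angles nearest the present ones, or None.
- manip.get_obs(): the state.
- manip.grab_frame(name): name is "side" or "top" or "wrist"; returns a dict with "img" (384x512x3 uint8, red, green, blue), "fx", "fy", "cx", "cy" (pixels), "k1" (the pictures are not rectified: a ray, as slopes to the right and down, at radius r is drawn at 1 + k1 r^2 times it, then the intrinsics apply), "cam_to_world" (4x4, takes a point from camera to world coordinates); the wrist camera has in their place "T_tool_cam" (4x4, takes a point from camera to tool coordinates, whose origin is the TCP and whose axes are the flange's). Camera axes: x right, y up, looking along -z (the intrinsics and any distortion apply to the point x, -y, -z); pixel columns grow to the right and rows downward; lengths in m; the calibration is good to about 2 mm. A picture is of the moment at which its call begins: read the wrist's pose just before it. There is no depth.
A pose or a line that the arm cannot do raises manip.PlanningError and nothing moves.
- manip.hand_in(): hands the job in; it is judged then, once.
The state is a dict: "t": time; "joints": joint angles; "dq": joint speeds; "joint_efforts": joint torques, N m; "eef_pos": TCP position; "ee_rot": TCP orientation; "ft_force": force on the tool from outside, world axes, zero at the start; "ft_torque": the same for the moment, N m; "grip_width": finger opening in m; "finger_force": force on a finger pad.
Only numpy, scipy, OpenCV 4.12 (cv2) and the standard library are available. Lean on these libraries where they do the work, as an engineer would, in place of code of your own. Each camera call takes 0.05 s, during which the arm holds its last target. There are 200 camera calls.

## Working session

There is one attempt and no reset: what is moved stays moved. The work goes in short steps, each a Python script; the robot and the scene stay as the last script left them, time stands still between calls to the robot, and variables do not carry over. Pictures are saved under pics/ and viewed, at most 10 in all, crops included, and the job is handed in when it is done.

```bash
ls; mkdir -p pics; python3 - <<'E'
from workcell import manip
import cv2,numpy as np
np.set_printoptions(precision=4,suppress=True)
print(manip.tcp_to_grasp, manip.get_obs())
for n in ("top","side"):
    f=manip.grab_frame(n); cv2.imwrite(f"pics/{n}0.png",f["img"][:,:,::-1])
    print(n,{k:v for k,v in f.items() if k!="img"})
f=manip.grab_frame("wrist");cv2.imwrite("pics/wrist0.png",f["img"][:,:,::-1]);print({k:v for k,v in f.items() if k!="img"})
a,b=[cv2.imread(f"pics/{n}0.png") for n in("top","side")]
E
```

```text
pics
0.0187 {'t': 0.0, 'joints': array([ 1.1735,  0.3076,  1.5077, -0.    ,  1.3284, -0.0735]), 'dq': array([-0.    , -0.0002, -0.0012, -0.0009, -0.0016,  0.0009]), 'joint_efforts': array([ -0.0006, -45.7556, -25.1917,  -0.0001,   0.013 ,  -0.    ]), 'eef_pos': array([0.1827, 0.5444, 0.2304]), 'ee_rot': array([[-0.948 ,  0.3182, -0.0008],
       [ 0.3182,  0.948 , -0.002 ],
       [ 0.0001, -0.0021, -1.    ]]), 'ft_force': array([0.0425, 0.4957, 0.944 ]), 'ft_torque': array([-0.0183, -0.0363, -0.0427]), 'finger_force': 0.0, 'grip_width': 0.0858006526265313}
top {'fx': 376.91178559442994, 'fy': 376.91178559442994, 'cx': 260.06609254369283, 'cy': 190.5837173822528, 'k1': -0.01248636164476153, 'cam_to_world': array([[ 0.0076,  0.9898, -0.1421,  0.379 ],
       [-1.    ,  0.0077, -0.0001,  0.034 ],
       [ 0.001 ,  0.1421,  0.9899,  1.1321],
       [ 0.    ,  0.    ,  0.    ,  1.    ]])}
side {'fx': 366.708880748629, 'fy': 366.708880748629, 'cx': 256.5040010862004, 'cy': 186.04758073360802, 'k1': -0.08666199264695404, 'cam_to_world': array([[ 1.    ,  0.0072, -0.002 ,  0.5435],
       [-0.0053,  0.4944, -0.8692, -0.8739],
       [-0.0052,  0.8692,  0.4944,  0.6133],
       [ 0.    ,  0.    ,  0.    ,  1.    ]])}
{'fx': 325.4049840903968, 'fy': 325.4049840903968, 'cx': 253.04980476359393, 'cy': 190.37948445467114, 'k1': -0.007261992546466887, 'T_tool_cam': array([[ 0.0005,  0.958 ,  0.2867,  0.0729],
       [ 1.    , -0.0007,  0.0004, -0.0015],
       [ 0.0006,  0.2867, -0.958 , -0.1422],
       [ 0.    ,  0.    ,  0.    ,  1.    ]])}
```

View pics/top0.png

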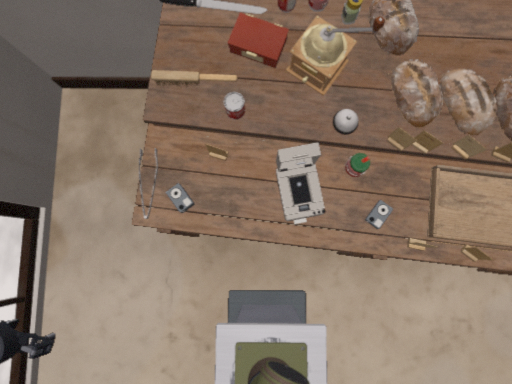

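View pics/side0.png

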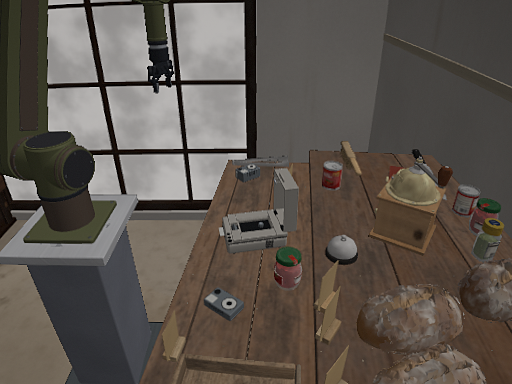

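Top view: printer at about (300,190), cassettes at (180,197) and (380,213), tongs at (150,185), card at (217,153) and jar at (359,164). In the side view the cassettes are at (248,172) and (224,303). I'll enlarge crops to tell which is taller.

```bash
cat > h.py <<'E'
from workcell import manip
import cv2,numpy as np
np.set_printoptions(precision=4,suppress=True)
def rays(f,px,T=None):
    T=f["cam_to_world"] if T is None else T
    K=np.array([[f["fx"],0,f["cx"]],[0,f["fy"],f["cy"]],[0,0,1.]])
    u=cv2.undistortPoints(np.array(px,float).reshape(-1,1,2),K,np.array([f["k1"],0,0,0,0.]))[:,0]
    d=np.c_[u[:,0],-u[:,1],-np.ones(len(u))]@T[:3,:3].T
    return T[:3,3],d/np.linalg.norm(d,axis=1)[:,None]
def plane(f,px,z,T=None):
    o,d=rays(f,px,T); return o+d*((z-o[2])/d[:,2])[:,None]
def tri(*obs):  # (f,px,T)
    A=np.zeros((3,3));b=np.zeros(3);L=[]
    for f,px,T in obs:
        o,d=rays(f,[px],T);P=np.eye(3)-np.outer(d[0],d[0]);A+=P;b+=P@o;L.append((o,P))
    x=np.linalg.solve(A,b); return x,[np.linalg.norm(P@(x-o)) for o,P in L]
def wrist(name=None):
    s=manip.get_obs();f=manip.grab_frame("wrist");B=np.eye(4);B[:3,:3]=s["ee_rot"];B[:3,3]=s["eef_pos"]
    if name: cv2.imwrite(f"pics/{name}.png",f["img"][:,:,::-1])
    return f,B@f["T_tool_cam"]
def down(yaw): # tool x-axis at angle yaw in the world, pointing down
    c,s=np.cos(yaw),np.sin(yaw); return np.array([[c,s,0],[s,-c,0],[0,0,-1.]])
E
python3 - <<'E'
import cv2,numpy as np
a,b=cv2.imread("pics/top0.png"),cv2.imread("pics/side0.png")
def c(i,x,y,w,h,s): return cv2.resize(i[y:y+h,x:x+w],None,fx=s,fy=s,interpolation=cv2.INTER_CUBIC)
r1=np.hstack([c(a,155,175,50,50,4),c(a,355,188,50,50,4),c(a,260,135,100,50*2,2)*1,c(b,225,153,50,50,4)])
r2=np.hstack([c(a,270,138,62,87,4)[:348],c(b,200,160,110,87,4)[:,:],np.zeros((348,112,3),np.uint8)])[:, :800]
r2=np.pad(r2,((0,0),(0,800-r2.shape[1]),(0,0)))
cv2.imwrite("pics/c1.png",np.vstack([r1,r2]))
E
```

```text
(no output)
```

View pics/c1.png

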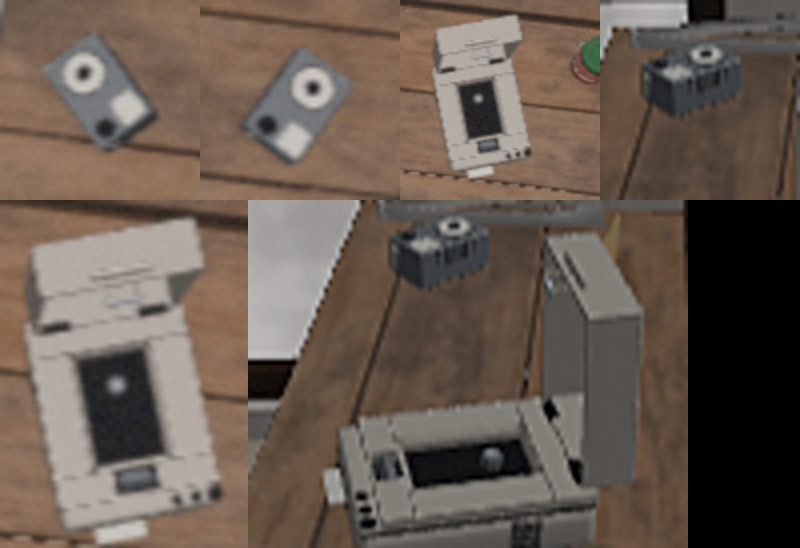

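The left cassette, at side (248,172), looks like the tall one. I'll check by triangulating the reels, and measure the printer the same way.

```bash
python3 - <<'E'
from h import *
t,s=manip.grab_frame("top"),manip.grab_frame("side")
for n,a,b in(("reelL",(176,193.25),(251.5,166.25)),("reelR",(383,210),(229,302)),("spin",(299,184.25),(260.75,223)),
   ("coverTopL",(270+28/4,138+50/4),None),):
    if b: print(n,tri((t,a,None),(s,b,None)))
w=np.array([(78,158),(148,147),(163,255),(97,266)])/4+(270,138)
P=plane(t,w,.05);print("well",P,P.mean(0)); d=(P[0]+P[1]-P[2]-P[3]);print("yaw",np.degrees(np.arctan2(d[1],d[0])))
L=np.array([(42,70),(95,33),(158,115),(110,152)])/4+(155,175)
P=plane(t,L,.036);print("cass",P,P.mean(0)); d=(P[0]+P[1]-P[2]-P[3]);print("yaw",np.degrees(np.arctan2(d[1],d[0])))
for nm,a,z in (("jar",(359,164),.08),("card",(217,153),.05),("tongs",(150,185),.01),("flat",(380,213),.02)): print(nm,plane(t,[a],z))
E
```

```text
reelL (array([0.5278, 0.281 , 0.0363]), [np.float64(0.001294266786048234), np.float64(0.0012942667860482695)])
reelR (array([ 0.4842, -0.3295,  0.023 ]), [np.float64(0.0011903496276927067), np.float64(0.0011903496276927275)])
spin (array([ 0.5551, -0.0791,  0.0482]), [np.float64(0.0009737191133677151), np.float64(0.000973719113367824)])
well [[ 0.5735 -0.0514  0.05  ]
 [ 0.5821 -0.1025  0.05  ]
 [ 0.5029 -0.1126  0.05  ]
 [ 0.4945 -0.0648  0.05  ]] [ 0.5383 -0.0828  0.05  ]
yaw 8.439746222817309
cass [[0.5285 0.3118 0.036 ]
 [0.5563 0.2739 0.036 ]
 [0.496  0.2255 0.036 ]
 [0.4686 0.2596 0.036 ]] [0.5123 0.2677 0.036 ]
yaw 39.91576533238206
jar [[ 0.6088 -0.2475  0.08  ]]
card [[0.6451 0.1617 0.05  ]]
tongs [[0.5545 0.3662 0.01  ]]
flat [[ 0.4744 -0.3214  0.02  ]]
```

The left cassette's reel triangulates to z=36 mm, so it is the tall one. Next is a wrist look at it from two places.

```bash
python3 - <<'E'
from h import *
y=np.radians(219.9)
manip.reach([.512,.268,.16],down(y)); f,T=wrist("w1"); np.save("T1.npy",T)
manip.line_to([.472,.288,.16]); f,T=wrist("w2"); np.save("T2.npy",T)
print(manip.get_obs()["joints"],manip.get_obs()["t"])
cv2.imwrite("pics/w12.png",np.hstack([cv2.imread(f"pics/w{i}.png")[40:384,60:460] for i in(1,2)]))
E
```

```text
[ 0.4723  0.3405  1.6516 -0.0006  1.1481 -1.796 ] 2.4
```

View pics/w12.png

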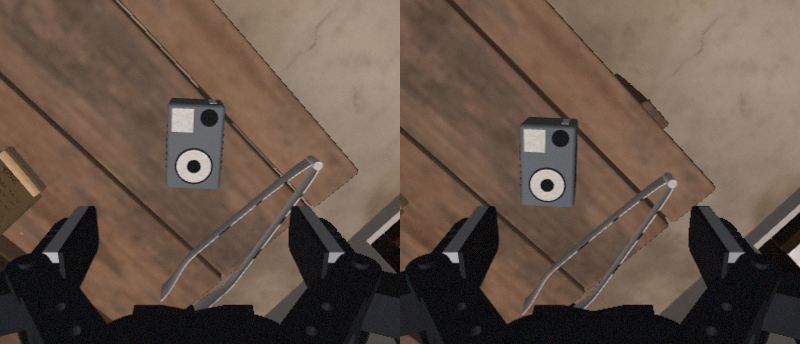

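Both views show the cassette at about (195,145) and (548,160), reel end down. The tongs lie to the lower right and clear the fingers if I limit the opening. I'll measure the reel centre and side edges.

```bash
cat > cas.py <<'E'
from h import *
def reel(img,lo=150):  # biggest white round blob -> centre
    g=cv2.cvtColor(img,cv2.COLOR_BGR2GRAY); m=(cv2.GaussianBlur(g,(3,3),0)>lo).astype(np.uint8)
    out=[]
    for c in cv2.findContours(m,cv2.RETR_EXTERNAL,cv2.CHAIN_APPROX_NONE)[0]:
        A=cv2.contourArea(c); (x,y),(a,b),_=cv2.minAreaRect(c)
        if A>300 and max(a,b)<1.25*min(a,b) and A/(a*b)<.84: (u,v),ax,_=cv2.fitEllipse(c); out.append((u,v,A,max(ax)))
    return out
E
python3 - <<'E'
from cas import *
f=manip.grab_frame("wrist");o=[]
for i in(1,2):
    im=cv2.imread(f"pics/w{i}.png");T=np.load(f"T{i}.npy");R=reel(im);print(i,R)
    h=cv2.cvtColor(im,cv2.COLOR_BGR2HSV);u,v=R[0][:2];o.append((f,(u,v),T))
    # side edges: cassette is grey-blue (b>r); wood is r>b
    d=im[:,:,0].astype(int)-im[:,:,2]; m=((d>-4)).astype(np.uint8); m=cv2.morphologyEx(m,cv2.MORPH_OPEN,np.ones((5,5)))
    n,l,st,_=cv2.connectedComponentsWithStats(m); k=l[int(v)+20,int(u)]; k=l[int(v),int(u)-24] ; print(st[k])
    E=[[],[]]
    for r in range(int(v)-45,int(v)+10):
        c=np.where(l[r]==k)[0]
        if len(c): E[0].append((c[0]-.5,r+.5));E[1].append((c[-1]+.5,r+.5))
    for e in E:
        P=plane(f,e,.036,T)[:,:2]; q=cv2.fitLine(P.astype(np.float32),cv2.DIST_HUBER,0,1e-4,1e-4).ravel()
        print("edge yaw",np.degrees(np.arctan2(q[1],q[0]))%180,"mid",q[2:])
        X=plane(f,[(u,v)],.036,T)[0,:2]; print("  reel",X,"offset to edge",(X-q[2:])@np.array([-q[1],q[0]]))
print("tri",tri(*o))
E
```

```text
1 [(253.3116912841797, 205.77598571777344, 794.5, 32.844139099121094)]
[ 226  138   58   91 3197]
edge yaw 5.645723 mid [0.526  0.2585]
  reel [0.527  0.2805] offset to edge 0.021798700359639562
edge yaw 37.350784 mid [0.4992 0.2884]
  reel [0.527  0.2805] offset to edge -0.023101785748268242
2 [(489.253173828125, 283.14813232421875, 2444.5, 76.64935302734375), (206.72784423828125, 224.55873107910156, 737.0, 32.087154388427734)]
[     0      0    512    384 163851]
edge yaw 27.239737 mid [0.683  0.1589]
  reel [0.4035 0.5198] offset to edge 0.44885737332776776
edge yaw 53.10752 mid [0.3785 0.5208]
  reel [0.4035 0.5198] offset to edge -0.02052690989059617
tri (array([0.4298, 0.2044, 0.3458]), [np.float64(0.014363514754746422), np.float64(0.014363514754746468)])
```

```bash
python3 - <<'E'
from cas import *
f=manip.grab_frame("wrist");o=[]
for i,(u,v) in((1,(253.31,205.78)),(2,(206.73,224.56))):
    im=cv2.imread(f"pics/w{i}.png");T=np.load(f"T{i}.npy");o.append((f,(u,v),T))
    d=cv2.GaussianBlur(im,(3,3),0).astype(int);d=d[:,:,0]-d[:,:,2]; m=d>-3; u0,v0=int(u),int(v)
    E=[[],[]]
    for r in range(v0-52,v0+14):
        L=np.where(~m[r,u0-40:u0-20])[0]; R=np.where(~m[r,u0+20:u0+40])[0]
        if len(L):E[0].append((u0-40+L[-1]+1,r+.5))
        if len(R):E[1].append((u0+20+R[0],r+.5))
    for e in E:
        a=np.median(np.array(e)[:,0]); e=[p for p in e if abs(p[0]-a)<5]
        P=plane(f,e,.036,T)[:,:2]; q=cv2.fitLine(P.astype(np.float32),cv2.DIST_HUBER,0,1e-4,1e-4).ravel()
        X=plane(f,[(u,v)],.036,T)[0,:2]; print(i,len(e),"yaw",np.degrees(np.arctan2(q[1],q[0]))%180,"reel",X,"off",(X-q[2:])@np.array([-q[1],q[0]]))
print("tri",tri(*o))
E
```

```text
1 47 yaw 38.614628 reel [0.527  0.2805] off 0.022801551526013562
1 66 yaw 37.32097 reel [0.527  0.2805] off -0.02332262936564404
2 66 yaw 31.634785 reel [0.5271 0.2805] off 0.02188734939333942
2 66 yaw 37.53363 reel [0.5271 0.2805] off -0.024709174360568083
tri (array([0.5269, 0.2804, 0.0364]), [np.float64(6.158622541113663e-06), np.float64(6.15862254105831e-06)])
```

Cassette yaw is about 38° and the reel is at (0.527, 0.2805, 0.036). Before grasping I'll look at the well from two places.

```bash
python3 - <<'E'
from h import *
R=down(np.radians(188.4))
manip.line_to([.48,.25,.25],max_speed=.3)
manip.reach([.51,-.085,.23],R); f,T=wrist("p1"); np.save("Tp1.npy",T)
manip.line_to([.46,-.065,.20]); f,T=wrist("p2"); np.save("Tp2.npy",T)
print(manip.get_obs()["t"])
cv2.imwrite("pics/p12.png",np.hstack([cv2.imread(f"pics/p{i}.png")[:,80:480] for i in(1,2)]))
E
```

```text
4.9083
```

View pics/p12.png

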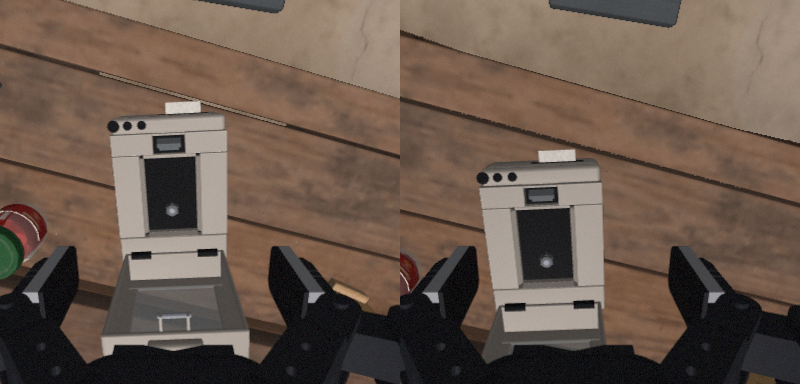

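p1 shows the well's dark rectangle at about cols 145-197, rows 156-232, with the spindle at (172,210). In p2 the spindle is at (546-400,262). The card and jar are clear. I'll compute the seat from the spindle and the rectangle.

```bash
python3 - <<'E'
from h import *
f=manip.grab_frame("wrist");S=[];C=[]
for i,(u0,v0) in((1,(252,210)),(2,(226,262))):
    im=cv2.imread(f"pics/p{i}.png");T=np.load(f"Tp{i}.npy");g=cv2.cvtColor(im,cv2.COLOR_BGR2GRAY)
    w=g[v0-14:v0+15,u0-14:u0+15]; c=max(cv2.findContours((w>70).astype(np.uint8),cv2.RETR_EXTERNAL,cv2.CHAIN_APPROX_NONE)[0],key=cv2.contourArea)
    (x,y),r=cv2.minEnclosingCircle(c); x+=u0-14;y+=v0-14
    m=(g<70).astype(np.uint8);n,l,st,_=cv2.connectedComponentsWithStats(m);k=l[v0-25,u0]
    c=max(cv2.findContours((l==k).astype(np.uint8),cv2.RETR_EXTERNAL,cv2.CHAIN_APPROX_NONE)[0],key=cv2.contourArea)
    q=cv2.approxPolyDP(cv2.convexHull(c),6,True)[:,0].astype(float)
    if len(q)!=4: q=cv2.boxPoints(cv2.minAreaRect(c))
    q=q[np.lexsort((q[:,0],(q[:,1]>q[:,1].mean())))]   # tl,tr,bl,br
    print(i,(x,y,r),q.tolist()); S.append((f,(x,y),T)); C.append([(f,p,T) for p in q])
    P=plane(f,q,.04,T)[:,:2];d=P[2]+P[3]-P[0]-P[1]
    print(" centre@.04",P.mean(0),"yaw",np.degrees(np.arctan2(d[1],d[0])),"len",np.linalg.norm(d)/2,"wid",np.linalg.norm(P[0]-P[1]),"spindle@.049",plane(f,[(x,y)],.049,T)[0,:2])
print("spindle",tri(*S))
for a,b in zip(*C): print(tri(a,b))
E
```

```text
1 (251.87931060791016, 209.91379356384277, 5.978907108306885) [[224.0, 159.0], [274.0, 157.0], [229.0, 229.0], [276.0, 227.0]]
 centre@.04 [ 0.5399 -0.0833] yaw 11.111002508407063 len 0.07829740813884041 wid 0.05173565258815809 spindle@.049 [ 0.5542 -0.08  ]
2 (226.0, 261.0, 6.708303928375244) [[196.0, 211.0], [249.0, 208.0], [203.0, 279.0], [252.0, 278.0]]
 centre@.04 [ 0.5407 -0.0834] yaw 10.864096097490767 len 0.07774144394329631 wid 0.05263043230895029 spindle@.049 [ 0.5535 -0.0801]
spindle (array([ 0.5553, -0.08  ,  0.0459]), [np.float64(0.00017572493897656392), np.float64(0.0001757249389766377)])
(array([ 0.5048, -0.1156,  0.0479]), [np.float64(0.00017536733475538102), np.float64(0.0001753673347553566)])
(array([ 0.4965, -0.0653,  0.0413]), [np.float64(0.00026097428420261064), np.float64(0.00026097428420262066)])
(array([ 0.5829, -0.1014,  0.0408]), [np.float64(0.0002210767822117485), np.float64(0.00022107678221172268)])
(array([ 0.5713, -0.051 ,  0.0451]), [np.float64(2.6812713480204886e-05), np.float64(2.681271348025936e-05)])
```

Seat is about (0.539, -0.083) with yaw 10.3°. Now the grasp and lift, with a check image.

```bash
python3 - <<'E'
from h import *
yaw=np.radians(37.8); c=np.array([.5269,.2804])-.016*np.array([np.cos(yaw),np.sin(yaw)])
R=down(yaw+np.pi)
manip.line_to([.46,-.05,.25],max_speed=.3)
manip.reach([*c,.12],R); manip.set_gripper(.072,35)
print(manip.line_to([*c,.010],max_speed=.12,max_force=8), manip.get_obs()["eef_pos"])
manip.set_gripper(.03,35); o=manip.get_obs();print(o["grip_width"],o["finger_force"],o["eef_pos"])
manip.line_to([*c,.14],max_speed=.15); wrist("g1");o=manip.get_obs();print(o["t"],o["grip_width"],o["finger_force"],o["ft_force"])
s=manip.grab_frame("side")["img"][:,:,::-1]
cv2.imwrite("pics/g.png",np.hstack([cv2.imread("pics/g1.png")[184:384,100:420],cv2.resize(s[90:190,180:320],None,fx=2,fy=2)]))
E
```

```text
False [0.5149 0.2709 0.0105]
0.047403272504404015 37.73661732673645 [0.5149 0.271  0.0111]
9.3667 0.04709247861722816 36.92211449146271 [-0.7543  0.0909 -2.3279]
```

View pics/g.png

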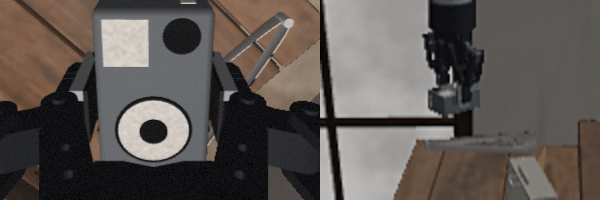

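The cassette is held square and its whole reel is visible at about (253,314) in the full image. I'll get its offset in the tool frame, then place it.

```bash
cat > place.py <<'E'
from cas import *
f=manip.grab_frame("wrist");im=f["img"][:,:,::-1].copy()
r=min(reel(im,120),key=lambda r:np.hypot(r[0]-253,r[1]-314)); print(r)
p=plane(f,[r[:2]],-.025,f["T_tool_cam"])[0]; print("reel in tool",p)
assert np.hypot(p[0]+.016,p[1])<.008
yaw=np.radians(10.3); R=down(yaw+np.pi); sp=np.array([.5545,-.0801])   # spindle
c=sp-R[:2,:2]@p[:2]; print("tcp target",c)
manip.line_to([.47,.2,.2],max_speed=.3); manip.reach([*c,.13],R)
manip.line_to([*c,.068],max_speed=.12,max_force=15); print(manip.get_obs()["eef_pos"])
hit=manip.line_to([*c,.0495],max_speed=.03,max_force=8); o=manip.get_obs();print(hit,o["eef_pos"],o["ft_force"],o["t"])
E
python3 place.py
```

```text
(253.0279998779297, 313.88165283203125, 3242.0, 70.03463745117188)
reel in tool [-0.0156 -0.001  -0.025 ]
tcp target [ 0.539  -0.0819]
[ 0.5395 -0.0814  0.0684]
True [ 0.5388 -0.082   0.0511] [-0.9338 -0.2987  3.6097] 12.3333
```

It stopped at 0.0511, and the expected seated height is 0.051. Releasing and checking.

```bash
python3 - <<'E'
from cas import *
manip.set_gripper(.075); o=manip.get_obs();p=o["eef_pos"];print(o["ft_force"],o["finger_force"])
manip.line_to([p[0],p[1],.13],max_speed=.15);manip.line_to([.48,p[1],.23],max_speed=.2)
f,T=wrist("s1");im=cv2.imread("pics/s1.png")
for r in reel(im,130): print(r,plane(f,[r[:2]],.076,T))
t=manip.grab_frame("top")["img"][:,:,::-1];s=manip.grab_frame("side")["img"][:,:,::-1]
print(manip.get_obs()["t"])
cv2.imwrite("pics/s.png",np.hstack([im[100:384,100:400],cv2.resize(s[160:255,200:310],(330,284),interpolation=cv2.INTER_CUBIC)]))
E
```

```text
[-0.5658  0.3419 -0.4599] 0.0
(241.93304443359375, 247.86988830566406, 593.5, 28.9303035736084) [[ 0.555  -0.0805  0.076 ]]
(243.0966339111328, 220.02183532714844, 6587.0, 126.93458557128906) [[ 0.5254 -0.0845  0.076 ]]
(23.38307762145996, 126.57323455810547, 566.5, 29.56084442138672) [[ 0.4721 -0.294   0.076 ]]
(458.9489440917969, 54.660240173339844, 12292.0, 148.62831115722656) [[0.3449 0.0697 0.076 ]]
14.275
```

View pics/s.png

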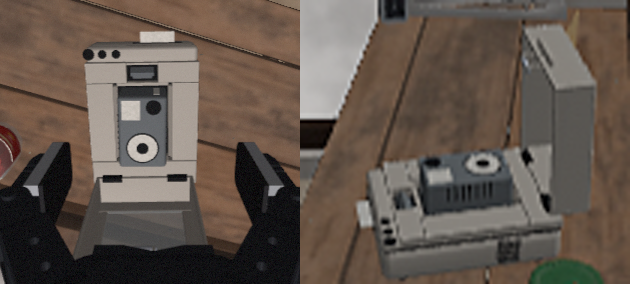

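The cassette is seated, reel at (0.555,-0.0805), and the side view shows it flat. Next I'll locate the hinge line and cover top from the images I already have.

```bash
python3 - <<'E'
from h import *
f=manip.grab_frame("wrist");t=manip.grab_frame("top");s=manip.grab_frame("side")
A,B=np.load("Tp1.npy"),np.load("Tp2.npy")
for n,a,b in(("hingeL",(212,255),(195,306)),("hingeR",(287,253),(263,304)),("slot",(249,144),(221,195))):
    print(n,tri((f,a,A),(f,b,B)),plane(f,[a],.05,A),plane(f,[b],.05,B))
# cover top corners: top-view crop r2 at 4x from (270,138); side-view crop r2 4x from (200,160)
T=lambda x,y:(270+x/4,138+y/4); S=lambda x,y:(200+x/4,160+y/4)
for n,a,b in(("rim +y... front-left top",T(30,50),S(545-248,35)),("outer right top",T(200,68),S(641-248,310-200)),("outer top",T(193,18),S(641-248,108))):
    print(n,tri((t,a,None),(s,b,None)))
print("outer top edge at z=.178", plane(t,[T(28,50),T(193,18),T(203,68)],.175))
E
```

```text
hingeL (array([ 0.6228, -0.1121,  0.0324]), [np.float64(0.004628271757370602), np.float64(0.004628271757370632)]) [[ 0.6123 -0.1156  0.05  ]] [[ 0.6104 -0.1058  0.05  ]]
hingeR (array([ 0.5981, -0.0348,  0.0491]), [np.float64(0.0004176675189967854), np.float64(0.00041766751899676645)]) [[ 0.5978 -0.0346  0.05  ]] [[ 0.5973 -0.0354  0.05  ]]
slot (array([ 0.4863, -0.0933,  0.045 ]), [np.float64(0.00038891226303182304), np.float64(0.0003889122630317671)]) [[ 0.4857 -0.093   0.05  ]] [[ 0.4845 -0.0934  0.05  ]]
rim +y... front-left top (array([ 0.6065, -0.0112,  0.1786]), [np.float64(0.01440415222274747), np.float64(0.014404152222747086)])
outer right top (array([ 0.628 , -0.1214,  0.1765]), [np.float64(0.016717102702198623), np.float64(0.0167171027021986)])
outer top (array([ 0.6442, -0.1165,  0.1788]), [np.float64(0.0006390508355941755), np.float64(0.0006390508355943268)])
outer top edge at z=.178 [[ 0.6222 -0.0092  0.175 ]
 [ 0.6446 -0.1171  0.175 ]
 [ 0.6112 -0.1231  0.175 ]]
```

The hinge is about 66 mm behind the seat and the cover angle is about 1.55. I'll go over the cover with closed fingers and swing it along an arc, watching the forces.

```bash
cat > cov.py <<'E'
from h import *
yaw=np.radians(10.3);ex=np.array([np.cos(yaw),np.sin(yaw)]);seat=np.array([.5388,-.083]);s0,h,a=.066,.036,.011
R=down(yaw+np.pi)
def P(s,z): return [*(seat+s*ex),z]
def W(th,r=.120): return P(s0-r*np.cos(th)+h*np.sin(th)+a, .05+r*np.sin(th)+h*np.cos(th))
E
python3 - <<'E'
from cov import *
manip.set_gripper(0); manip.line_to(P(-.03,.29),max_speed=.25); manip.line_to(P(.155,.29),R,max_speed=.25)
manip.line_to(P(.155,.168),max_speed=.2)
f0=manip.get_obs()["ft_force"]
for th in np.r_[1.57,np.arange(1.45,.2,-.125)]:
    hit=manip.line_to(W(th),max_speed=.08,max_force=12); o=manip.get_obs()
    print(round(th,3),hit,o["eef_pos"],o["ft_force"]-f0,round(o["t"],2))
    if hit: break
im=manip.grab_frame("side")["img"][:,:,::-1];cv2.imwrite("pics/cv1.png",cv2.resize(im[110:270,180:340],None,fx=3,fy=3))
E
```

```text
1.57 False [ 0.6504 -0.0629  0.1707] [0.8165 0.6338 1.2554] 17.87
1.45 False [ 0.635  -0.0654  0.1737] [-0.0129  0.5566  0.4618] 18.21
1.325 False [ 0.6195 -0.0682  0.1752] [0.206  1.5758 0.5791] 18.55
1.2 False [ 0.6043 -0.071   0.1748] [-0.1612  0.6527  0.4737] 18.89
1.075 False [ 0.5892 -0.0737  0.1726] [0.4108 1.3186 0.2906] 19.23
0.95 False [ 0.5744 -0.0764  0.1684] [-0.3459 -0.2839 -0.021 ] 19.57
0.825 False [ 0.5602 -0.079   0.1624] [-0.2895  1.293   0.3455] 19.92
0.7 False [ 0.5468 -0.0814  0.1547] [-0.2592  1.0795  0.2055] 20.26
0.575 False [ 0.5345 -0.0837  0.1453] [ 0.0215 -0.0672  0.393 ] 20.6
0.45 False [ 0.5234 -0.0857  0.1344] [0.0119 0.888  0.916 ] 20.94
0.325 False [ 0.5137 -0.0874  0.1223] [0.3593 0.4113 0.5894] 21.28
```

View pics/cv1.png

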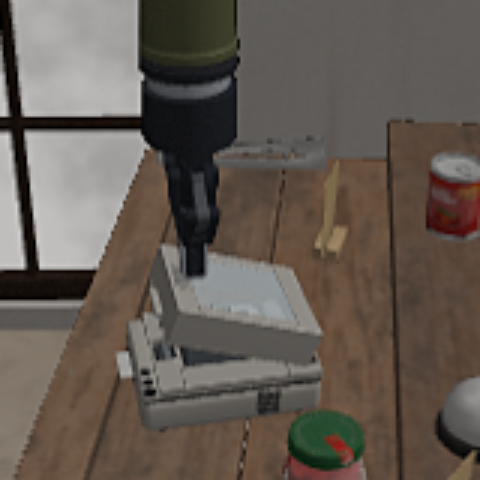

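The cover has followed to about 0.3 rad and the fingertip is on its top near the free edge. Now I'll close it and press.

```bash
python3 - <<'E'
from cov import *
f0=manip.get_obs()["ft_force"]
for th in (.2,.1): manip.line_to(W(th,.122),max_speed=.08,max_force=12)
p=manip.get_obs()["eef_pos"]; print(p,manip.get_obs()["ft_force"]-f0)
for z in np.arange(p[2]-.002,.072,-.002):
    hit=manip.line_to([p[0],p[1],z],max_speed=.02,max_force=25); o=manip.get_obs();F=o["ft_force"][2]-f0[2]
    print(round(z,4),hit,o["eef_pos"][2],round(F,2),round(o["t"],2))
    if o["eef_pos"][2]<.0885 and F>18 or F>35: break
E
```

```text
[ 0.4984 -0.0902  0.0978] [-0.2915  1.2761 -0.4166]
0.0958 False 0.09597672693838649 -0.78 22.26
0.0938 False 0.09378400248947376 -0.15 22.51
0.0918 False 0.09190189357881015 0.9 22.76
0.0898 False 0.09024460847982205 6.75 23.01
0.0878 False 0.08767919248415451 -0.74 23.26
0.0858 False 0.08591898875447507 2.28 23.51
0.0838 False 0.08555637106599524 16.26 23.76
0.0818 False 0.0851973624339992 29.42 24.01
```

The force rose to about 7 N, vanished, then hit a hard stop at 0.0855 (expected 0.086), so the catch has snapped. I'll confirm it is steady and take a final look.

```bash
python3 - <<'E'
from cov import *
manip.pause(.6); o=manip.get_obs(); print(o["eef_pos"],o["ft_force"],o["t"])
im=manip.grab_frame("side")["img"][:,:,::-1];cv2.imwrite("pics/cv2.png",cv2.resize(im[110:270,180:340],None,fx=3,fy=3))
E
```

```text
[ 0.4989 -0.0904  0.0852] [-6.4404  2.0731 29.743 ] 24.6083
```

View pics/cv2.png

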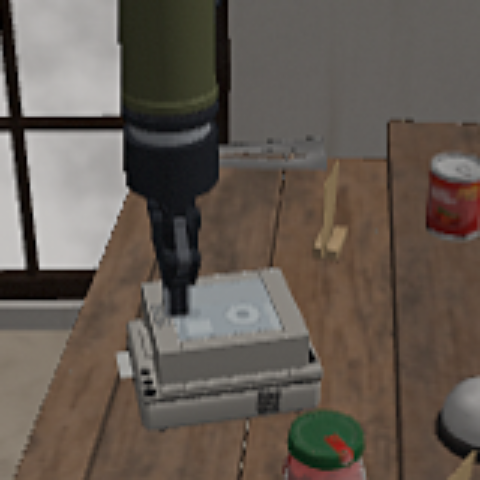

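The cover is flat and shut, the cassette shows through the window, and the fingers are pressing with about 29 N. Handing in.

```bash
python3 -c "
from workcell import manip
print(manip.hand_in())"
```

```text
the job is handed in; nothing more can be done
None
```

The job is handed in: the tall cassette is seated and released, the cover is snapped shut and held under about 29 N, and no bystander was touched; the final pass/fail verdict was not shown to me.

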